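# Load the feed caddy

### The job

Load the grey caddy for the feeding round: stand each of the four feed jars, the ones whose flat lid is as wide as the jar, upright in the well of its own shape and size, flat on the well's floor. The two dosing bottles with narrow necks look alike but do not belong: leave them standing where they are.

Things in the scene. Friction and masses are not known exactly. Their poses are not given: they have to be found in the camera images.
- jar_large_c (a point): Loose, closed feed jar, white plastic with a flat blue screw lid as wide as the jar: the large round one, 58 mm in diameter, 72 mm tall. Stands upright on the table. The point is its centre, half-way up; z up. 70 to 340 g.
- jar_small_c (a point): Loose, closed feed jar, white plastic with a flat blue screw lid as wide as the jar: the small round one, 38 mm in diameter, 70 mm tall. Stands upright on the table. The point is its centre, half-way up; z up. 70 to 340 g.
- jar_square_c (a point): Loose, closed feed jar, white plastic with a flat blue screw lid as wide as the jar: the square one, 46 x 46 mm in plan, 74 mm tall. Stands upright on the table. The point is its centre, half-way up; z up, x and y square to its sides. 70 to 340 g.
- jar_oblong_c (a point): Loose, closed feed jar, white plastic with a flat blue screw lid as wide as the jar: the oblong one, 66 mm (along its x) by 32 mm (along its y) in plan, 68 mm tall. Stands upright on the table. The point is its centre, half-way up; z up. 70 to 340 g.
- bottle_round_c (a point): Loose dosing bottle that does not belong in the caddy, white plastic with a narrow neck and a small blue cap (24 mm across, much narrower than the bottle): round body 58 mm in diameter, 74 mm tall over the cap. Stands upright on the table. The point is on its axis, 37 mm above its underside; z up.
- bottle_square_c (a point): Loose dosing bottle that does not belong in the caddy, white plastic with a narrow neck and a small blue cap (24 mm across, much narrower than the bottle): square body 46 x 46 mm, 74 mm tall over the cap. Stands upright on the table. The point is on its axis, 37 mm above its underside; z up, x and y square to its sides.
- well_large: White well fixed in the grey caddy: the large round one, 76 mm inside diameter. Origin: centre of its underside, 5 mm above the table; floor 3 mm and rim 13 mm above the origin; z up. The fixed caddy is 224 mm square, sides along the wells' axes, rim 18 mm above the table; its four wells stand two by two, 104 mm apart, in any arrangement.
- well_small: White well fixed in the grey caddy: the small round one, 54 mm inside diameter. Origin: centre of its underside, 5 mm above the table; floor 3 mm and rim 13 mm above the origin; z up. The fixed caddy is 224 mm square, sides along the wells' axes, rim 18 mm above the table; its four wells stand two by two, 104 mm apart, in any arrangement.
- well_square: White well fixed in the grey caddy: the square one, 62 x 62 mm inside. Origin: centre of its underside, 5 mm above the table; floor 3 mm and rim 13 mm above the origin; z up, x and y square to its walls. The fixed caddy is 224 mm square, sides along the wells' axes, rim 18 mm above the table; its four wells stand two by two, 104 mm apart, in any arrangement.
- well_oblong: White well fixed in the grey caddy: the oblong one, 82 mm (along its x) by 48 mm (along its y) inside. Origin: centre of its underside, 5 mm above the table; floor 3 mm and rim 13 mm above the origin; z up. The fixed caddy is 224 mm square, sides along the wells' axes, rim 18 mm above the table; its four wells stand two by two, 104 mm apart, in any arrangement.
Not all that is in view belongs to the job. Leave any brown, orange or turquoise look-alike of the part that bears jar_square_c alone.

How it is judged:
By the outcome, as a careful person would: the job done as asked, in the order asked, and still so for the second after the job is handed in, with the robot touching nothing.
It also fails if it takes over 128 s, if anything falls off the work surface, if the arm or the gripper's body presses on something with over 40 N, if the wrist force passes 120 N, or if a joint passes its speed limit or range.

### The arm

A 7-joint arm with a two-finger parallel gripper is mounted at the origin on the work surface. World frame = base frame: x ahead of the robot, y to its left, z up, the work surface at z = 0. Lengths are in mm, angles in degrees, forces in N, time in s.
With the tool pointing down it reaches from about 425 to 825 mm from the base axis. Payload 3.6 kg.
Tool frame: the origin (TCP) lies at the very end of the fingers, on their centre line; the grasp point (between the pads) lies 19 mm behind it; y points along the fingers, z is the direction in which the jaws open and shut, and the axes are right-handed (so a half turn about y gives the same grasp; the last joint's range is limited). The gripper opens to 93 mm and grips with 3 to 60 N. Pads are 15 mm wide; open, the fingers measure 128 mm over their backs; the gripper's body (75 mm by 188 mm) begins 65 mm behind the grasp point.
Start: joints at [-1.518, 35.231, -0.722, 81.555, 0.464, 63.22, -2.315], TCP at [649.971, 0.024, 218.64] pointing down, gripper open.
Joint ranges: [-178.69, 178.69], [-17.37, 117.87], [-77.05, 75.6], [15.02, 138.74], [-78.02, 258.01], [0.78, 113.62], [-162.83, 162.83]. Speed limits (degrees/s): [159.86, 159.86, 180, 180, 180, 180, 180].

### API

Orientations are given as a 3x3 rotation matrix whose columns are the frame's x, y, z axes.
In Python, from rig import r gives the robot as it stands.
- The arm moves only by the tool arm_command, never from a script. Its argument "steps" is text: rows parted by semicolons, each of 6 numbers parted by spaces: the shift along the world's x, y, z in m, then the turn, a rotation vector about the world's x, y, z in degrees. A call has 1 to 20 rows; each row is the pose to reach, as a shift and turn from the pose commanded when the call began; what a row does not reach only later rows make up. A row lasts 1/10 s, in which the tool goes at most 50 mm and 8.59 degrees, less where a joint would pass 70% of its speed; a pose out of reach is approached as far as the arm can. A call with a gripper value outside its range is refused whole. "gripper" is the closure, from 0 (fully open) to 1 (shut), set as the call begins (left out, the last holds). The fingers move at their own pace and stop on an object; "newtons" is the grip in N (left out, the last holds). Time passes only in rows, so rows that repeat a pose let the fingers close. It gives the time, the measured TCP pose, the force and the opening at its end, in the units of the state.
- r.read_state(): the state, without advancing time (a new reading comes with each control period).
- r.read_camera(name): name is "scene" or "side" or "wrist"; returns (picture, depth): 400x640x3 uint8, red, green, blue; 400x640 float32, mm along the optical axis (not along the pixel's ray), 0 where there is no reading.
- r.calibration(name): a dict with "fx", "fy", "cx", "cy" (pixels), "camera_from_world" (4x4, takes a point from world to camera coordinates); the wrist camera has in their place "tool_from_camera" (4x4, takes a point from camera to tool coordinates, whose origin is the TCP and whose axes are the tool frame's). Camera axes: x right, y down, z forward; pixel columns grow to the right and rows downward; lengths in mm; the calibration is good to about 2 mm. A picture is of the moment at which its call begins: read the wrist's pose just before it. calibration takes no time and is no camera call.
- r.sign_off(): hands the job in, once; it reports no verdict.
The state is a dict: "clock": time; "q": joint angles; "qd": joint speeds; "tau": joint torques, N m; "ee_pos": TCP position; "tcp_rot": TCP orientation; "force": force on the tool from outside, world axes, zero at the start; "ft_torque": the same for the moment, N m; "opening": opening from 0.0 (shut) to 1.0 (fully open).
Only numpy, scipy, OpenCV 4.12 (cv2) and the standard library are available. Lean on these libraries where they do the work, as an engineer would, in place of code of your own. Each camera call takes 0.05 s, during which the arm holds its last target.

## Working session

There is one attempt and no reset: what is moved stays moved. The work goes in short steps, Python scripts to look and compute and a tool call to move; the robot and the scene stay as the last step left them, time stands still between calls to the robot, and variables do not carry over. Pictures are saved under pics/ and viewed, and the job is handed in when it is done.

Besides the shell and the picture viewer there is one more tool, called after "Emit:" by a JSON object that holds its "name" and its "arguments". arm_command: Moves the arm, as the interface text tells. Its arguments: {"type":"object","properties":{"steps":{"type":"string"},"gripper":{"type":"number"},"newtons":{"type":"number"}},"required":["steps"]}

```bash
ls; mkdir -p pics; python3 - <<'E'
from rig import r
import cv2,numpy as np
for n in ["scene","side","wrist"]:
    p,d=r.read_camera(n); cv2.imwrite(f"pics/{n}0.png",p[:,:,::-1]); np.save(f"pics/{n}0.npy",d)
    c=r.calibration(n); print(n,{k:(np.round(v,3).tolist()) for k,v in c.items()})
s=r.read_state(); print(s)
E
```

```text
pics
scene {'fx': 437.856, 'fy': 437.856, 'cx': 314.069, 'cy': 200.022, 'camera_from_world': [[0.045, 0.999, 0.005, -84.4], [0.806, -0.033, -0.591, -385.922], [-0.591, 0.031, -0.806, 1609.425], [0.0, 0.0, 0.0, 1.0]]}
side {'fx': 414.737, 'fy': 414.737, 'cx': 324.284, 'cy': 201.841, 'camera_from_world': [[-1.0, 0.011, -0.008, 504.061], [0.013, 0.618, -0.786, 1.367], [-0.004, -0.786, -0.618, 1096.521], [0.0, 0.0, 0.0, 1.0]]}
wrist {'fx': 325.399, 'fy': 325.399, 'cx': 315.905, 'cy': 194.7, 'tool_from_camera': [[-0.001, 0.971, 0.238, -67.014], [0.001, -0.238, 0.971, -166.762], [1.0, 0.001, -0.001, 0.461], [0.0, 0.0, 0.0, 1.0]]}
{'clock': 0.15, 'q': array([-1.51786582, 35.27689744, -0.72396715, 81.61641701,  0.46583667,
       63.21993349, -2.31021132]), 'qd': array([ 0.03391186, -0.17489177,  0.02091796, -0.22236715,  0.03869303,
       -0.05568223, -0.01904709]), 'tau': array([ 1.13936116e-03, -4.59350109e+01,  2.09416850e-01, -1.65943640e+01,
       -6.11101720e-02,  1.81601685e-02,  1.63591380e-04]), 'ee_pos': array([6.49419095e+02, 1.22013219e-02, 2.17765056e+02]), 'tcp_rot': array([[ 1.63876641e-04, -1.92569375e-03,  9.99998132e-01],
       [-9.99999986e-01, -3.19268143e-05,  1.63815463e-04],
       [ 3.16112962e-05, -9.99998145e-01, -1.92569895e-03]]), 'force': array([ 0.26533327, -0.16781158, -0.50301407]), 'ft_torque': array([ 0.00584837,  0.00795967, -0.06498256]), 'opening': 0.9986645979211485}
```

View pics/scene0.png

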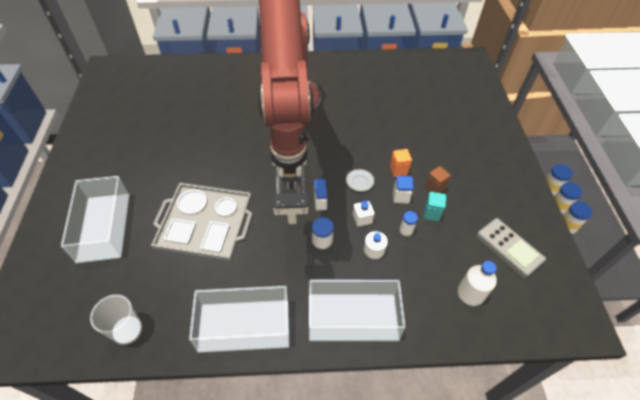

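View pics/side0.png

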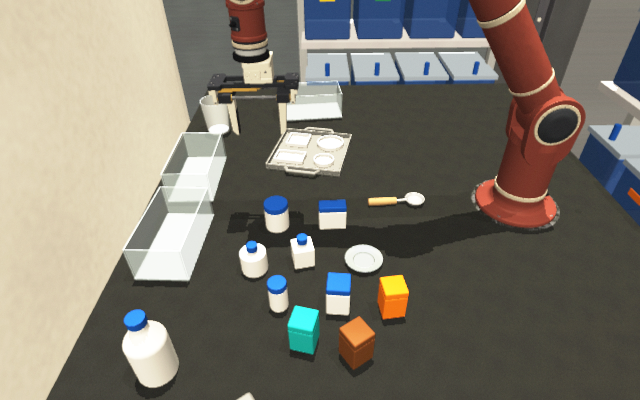

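View pics/wrist0.png

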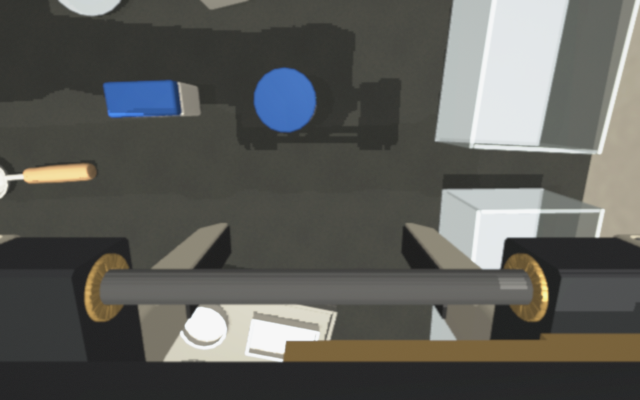

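```bash
cat > h.py <<'E'
import numpy as np,cv2
from rig import r
def world(d,c,Tcw=None):
    v,u=np.mgrid[0:d.shape[0],0:d.shape[1]]
    X=(u-c["cx"])/c["fx"]*d; Y=(v-c["cy"])/c["fy"]*d
    P=np.stack([X,Y,d,np.ones_like(d)],-1)
    T=np.linalg.inv(c["camera_from_world"]) if Tcw is None else Tcw
    return (P@T.T)[...,:3]
def wristT(s,c):
    T=np.eye(4);T[:3,:3]=s["tcp_rot"];T[:3,3]=s["ee_pos"];return T@np.array(c["tool_from_camera"])
def blue(p):
    h=cv2.cvtColor(p,cv2.COLOR_RGB2HSV);return (((h[...,0]>100)&(h[...,0]<128)&(h[...,1]>120)&(h[...,2]>50))).astype(np.uint8)
E
python3 - <<'E'
from h import *
for n in ["scene","side"]:
    p=cv2.imread(f"pics/{n}0.png")[:,:,::-1].copy(); d=np.load(f"pics/{n}0.npy")
    W=world(d,r.calibration(n)); m=blue(p)
    ok=(d>0)&(W[...,0]>350)&(W[...,0]<1000)&(abs(W[...,1])<500)&(W[...,2]>45)&(W[...,2]<95)
    k,l,st,ce=cv2.connectedComponentsWithStats(m*ok.astype(np.uint8))
    for i in range(1,k):
        if st[i,4]<15: continue
        Q=W[l==i]; zt=np.median(Q[Q[:,2]>np.percentile(Q[:,2],60)][:,2]); T=Q[Q[:,2]>zt-5]
        b=cv2.minAreaRect(T[:,:2].astype(np.float32))
        print(n,ce[i].round(0),st[i,4],"z",zt.round(1),"c",T.mean(0).round(1),"rect",np.round(b[0],1),np.round(b[1],1),round(b[2],1))
    # caddy: height
    print(W[200:212,191][::4].round(0), W[206,226].round(0),W[231,180].round(0),W[236,215].round(0)) if n=="scene" else print([W[y,x].round(0).tolist() for x,y in[(330,143),(324,160),(298,140),(290,157)]])
E
for n in scene side; do python3 -c "
import cv2
p=cv2.imread('pics/${n}0.png')
c=p[170:270,140:270] if '$n'=='scene' else p[120:185,255:360]
cv2.imwrite('pics/${n}0c.png',cv2.resize(c,None,fx=6,fy=6,interpolation=cv2.INTER_CUBIC))
c=p[150:265,300:460] if '$n'=='scene' else p[180:320,250:400]
cv2.imwrite('pics/${n}0o.png',cv2.resize(c,None,fx=4,fy=4,interpolation=cv2.INTER_CUBIC))
"; done
```

```text
scene [405. 183.] 198 z 73.8 c [482.3 327.1  72.2] rect [483.3 327.4] [45.9 48.5] 88.2
scene [321. 188.] 188 z 67.8 c [488.5  80.9  66.3] rect [488.3  81.5] [67.  30.6] 3.7
scene [364. 205.] 34 z 73.2 c [556.3 199.8  71.9] rect [556.1 200.8] [14.3 21.1] 86.1
scene [410. 217.] 127 z 69.4 c [601.9 323.4  68.1] rect [600.8 323.8] [35.6 37.1] 78.7
scene [323. 227.] 290 z 71.7 c [623.2  79.1  70.3] rect [622.3  79.6] [53.6 55.5] 40.7
scene [377. 237.] 34 z 72.9 c [663.3 221.3  71.5] rect [662.7 221. ] [13.7 20.5] 79.5
[[ 471. -307.    6.]
 [ 486. -305.    7.]
 [ 501. -304.    7.]] [ 495. -201.    3.] [ 579. -326.    5.] [ 603. -223.    9.]
side [275. 204.] 385 z 73.3 c [621.   80.2  72.4] rect [621.7  78.7] [56.1 58.5] 67.3
side [332. 205.] 332 z 69.3 c [485.5  82.3  68.3] rect [485.4  80. ] [65.1 36.1] 2.8
side [302. 238.] 106 z 75.3 c [554.4 202.   74.2] rect [554.6 200.4] [19.4 23.2] 1.7
side [251. 246.] 112 z 74.7 c [659.5 223.5  73.8] rect [660.3 222.6] [21.4 22.4] 4.6
side [338. 284.] 539 z 74.7 c [479.8 328.4  73.8] rect [480.5 325.9] [48.1 45.3] 86.7
side [277. 284.] 310 z 71.0 c [598.9 323.9  70.1] rect [599.1 323. ] [36.4 36.7] 78.2
[[482.0, -307.0, 9.0], [503.0, -206.0, 9.0], [586.0, -329.0, 9.0], [606.0, -227.0, 8.0]]
```

View pics/side0c.png

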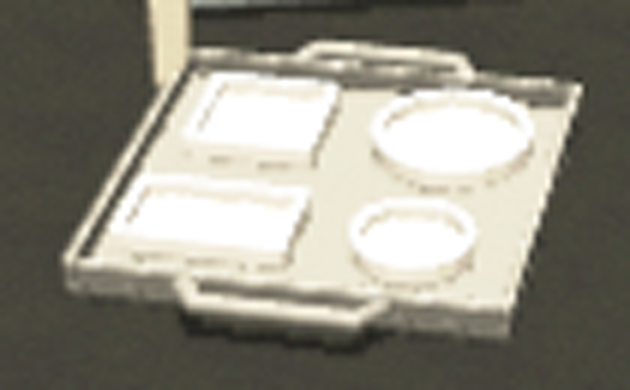

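View pics/scene0c.png

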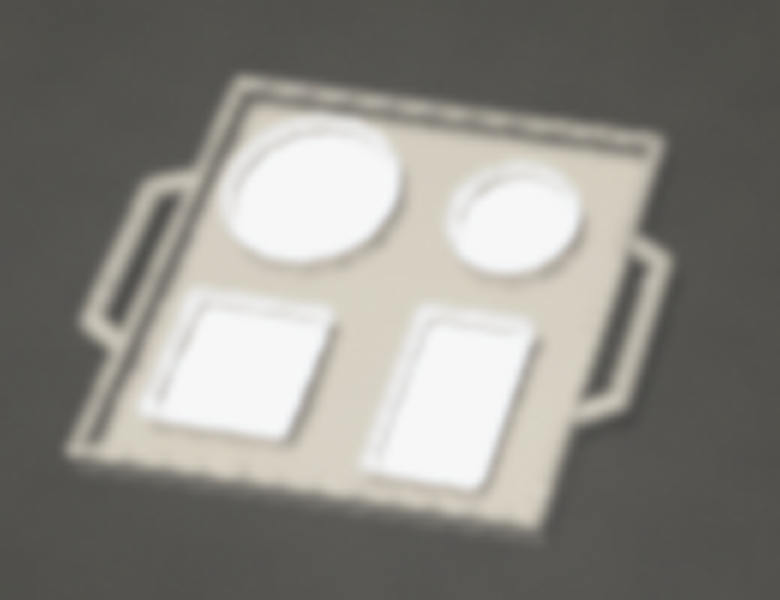

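View pics/side0o.png

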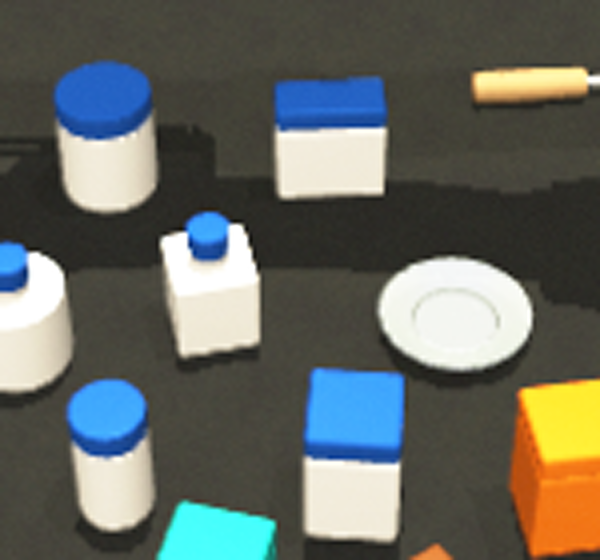

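```bash
python3 - <<'E'
from h import *
from scipy.optimize import least_squares
res={}
names={"large":(481,-307),"small":(500,-204),"square":(583,-328),"oblong":(604,-225)}
for n in ["scene","side"]:
    p=cv2.imread(f"pics/{n}0.png")[:,:,::-1].copy(); d=np.load(f"pics/{n}0.npy")
    W=world(d,r.calibration(n))
    reg=(d>0)&(W[...,0]>400)&(W[...,0]<700)&(W[...,1]<-120)&(W[...,1]>-430)&(W[...,2]<30)
    hsv=cv2.cvtColor(p,cv2.COLOR_RGB2HSV)
    white=(reg&(hsv[...,1]<16)&(hsv[...,2]>200)).astype(np.uint8)
    k,l,st,ce=cv2.connectedComponentsWithStats(white)
    for i in range(1,k):
        if st[i,4]<60: continue
        # project mask contour onto z=18 plane? use depth points
        Q=W[l==i]; b=cv2.minAreaRect(Q[:,:2].astype(np.float32))
        print(n,ce[i].round(),st[i,4],Q.mean(0).round(1),np.round(b[0],1),np.round(b[1],1),round(b[2],1),np.percentile(Q[:,2],[5,50,95]).round(1))
    # caddy all: bright pixels
    m=reg&(hsv[...,2]>120)&(W[...,2]>0)&(W[...,0]>420)
    Q=W[m&(W[...,0]<690)]; print("caddy",len(Q),np.round(cv2.minAreaRect(Q[:,:2].astype(np.float32))[0],1),cv2.minAreaRect(Q[:,:2].astype(np.float32))[1:])
    for nm,lo,hi in [("orange",5,25),("turq",80,95)]:
        mm=(hsv[...,0]>=lo)&(hsv[...,0]<=hi)&(hsv[...,1]>150)&(W[...,2]>20)&(W[...,2]<90)&(W[...,1]>200)&(W[...,1]<460)&(W[...,0]>350)&(W[...,0]<700)
        k,l,st,ce=cv2.connectedComponentsWithStats(mm.astype(np.uint8))
        for i in range(1,k):
            if st[i,4]>60:
                Q=W[l==i];Q=Q[Q[:,2]>np.percentile(Q[:,2],80)-8]; print(nm,ce[i].round(),cv2.minAreaRect(Q[:,:2].astype(np.float32)),Q[:,2].max())
E
```

```text
scene [191. 201.] 597 [ 475.6 -305.7    8.1] [ 475.8 -306.7] [101.7  90.2] 11.2 [ 2.1  6.9 17.6]
scene [225. 206.] 349 [ 497.1 -203.4    8.1] [ 497.3 -202.5] [77.  67.6] 23.8 [ 1.8  6.9 17.2]
scene [179. 230.] 610 [ 577.  -328.6    8.3] [ 577.  -328.5] [83.6 85. ] 76.9 [ 2.2  7.1 17.6]
scene [214. 235.] 641 [ 599.9 -226.5    8.3] [ 597.7 -225.9] [ 66.9 107.3] 78.7 [ 2.2  7.  17.9]
caddy 5256 [ 537.7 -265.6] ((282.1689758300781, 241.59669494628906), 77.82489013671875)
orange [400. 163.] ((376.62396240234375, 336.3943786621094), (50.55731201171875, 47.35774612426758), 4.157907485961914) 76.29430718088656
side [298. 139.] 236 [ 587.  -332.1   12.5] [ 587. -338.] [100.3  80.2] 81.2 [ 6.3 10.7 20.4]
side [330. 142.] 280 [ 482.8 -309.4   12.2] [ 483.3 -314.3] [ 84.2 104.7] 7.5 [ 6.3 10.1 19.8]
side [290. 155.] 296 [ 607.2 -230.4   12.8] [ 607.8 -236.3] [82.9 97.7] 78.1 [ 6.4 11.  19.9]
side [323. 159.] 186 [ 505.6 -208.2   12.5] [ 504.  -211.8] [64.1 82.7] 0.2 [ 6.2 10.6 20.1]
caddy 3092 [ 548.  -274.5] ((296.0919189453125, 241.2377471923828), 80.38481140136719)
orange [392. 299.] ((374.943603515625, 335.68060302734375), (46.84362030029297, 48.288978576660156), 7.704147815704346) 75.90825118047553
orange [356. 337.] ((453.08184814453125, 436.5502014160156), (45.25339126586914, 47.503299713134766), 35.926109313964844) 77.12335309344337
turq [303. 326.] ((545.2883911132812, 408.131591796875), (46.48208999633789, 45.96220397949219), 75.22518920898438) 77.9257772853855
```

Possible mix-ups, in scene pixels:
- **Jars with a full-width lid:** large (322,232), oblong (320,194), small (409,222), square (404,190).
- **Narrow-neck bottles, to leave standing:** (364,212), (376,244) and the big bottle (478,285).
- **Square look-alikes, to leave alone:** orange (401,162), brown (439,179), turquoise (435,206).

The side crop confirms that the four chosen jars have full-width flat lids. The two cameras agree within about 3 mm on position, and the lid heights are right.

The wells are large at about (480,-308), small (501,-206), square (582,-331) and oblong (603,-229), with the caddy turned about -12°.

I start with the large jar.

Emit:
{"name": "arm_command", "arguments": {"steps": "-0.014 0.04 -0.02 0 0 0; -0.028 0.079 -0.05 0 0 0; -0.028 0.079 -0.08 0 0 0; -0.028 0.079 -0.11 0 0 0; -0.028 0.079 -0.14 0 0 0; -0.028 0.079 -0.165 0 0 0; -0.028 0.079 -0.18 0 0 0; -0.028 0.079 -0.188 0 0 0; -0.028 0.079 -0.188 0 0 0; -0.028 0.079 -0.188 0 0 0", "gripper": 0}}

```text
clock: 1.15
ee_pos: [622.9, 79.1, 31.6]
tcp_rot: [[-0.0, 0.002, 1.0], [-1.0, 0.0, -0.0], [-0.0, -1.0, 0.002]]
force: [-0.1, -0.1, -0.5]
opening: 0.999
```

Emit:
{"name": "arm_command", "arguments": {"steps": "0 0 0 0 0 0;0 0 0 0 0 0;0 0 0 0 0 0;0 0 0 0 0 0;0 0 0 0 0 0;0 0 0 0 0 0;0 0 0 0 0 0;0 0 0 0 0 0;0 0 0 0 0 0;0 0 0 0 0 0", "gripper": 1, "newtons": 20}}

```text
clock: 2.15
ee_pos: [620.7, 79.0, 30.7]
tcp_rot: [[0.0, -0.003, 1.0], [-1.0, -0.0, 0.0], [0.0, -1.0, -0.003]]
force: [-5.1, 0.2, 4.9]
opening: 0.616
```

Emit:
{"name": "arm_command", "arguments": {"steps": "0 0 0.015 0 0 0; 0 0 0.04 0 0 0; 0 0 0.075 0 0 0; 0 -0.02 0.1 0 0 0; -0.01 -0.05 0.1 0 0 0; -0.025 -0.085 0.1 0 0 0; -0.04 -0.125 0.1 0 0 0; -0.055 -0.165 0.1 0 0 0; -0.07 -0.205 0.1 0 0 0; -0.085 -0.245 0.1 0 0 0; -0.1 -0.285 0.1 0 0 0; -0.115 -0.325 0.1 0 0 0; -0.13 -0.36 0.1 0 0 0; -0.142 -0.387 0.1 0 0 0; -0.142 -0.387 0.1 0 0 0; -0.142 -0.387 0.1 0 0 0; -0.142 -0.387 0.1 0 0 0"}}

```text
clock: 3.85
ee_pos: [481.3, -306.5, 130.8]
tcp_rot: [[0.002, 0.002, 1.0], [-1.0, 0.001, 0.002], [-0.001, -1.0, 0.002]]
force: [0.1, 0.5, -2.5]
opening: 0.621
```

```bash
python3 - <<'E'
from h import *
s=r.read_state(); print(s["ee_pos"],s["force"],s["opening"])
p,d=r.read_camera("wrist"); cv2.imwrite("pics/w1.png",p[:,:,::-1]); np.save("pics/w1.npy",d); np.save("pics/w1s.npy",np.r_[s["ee_pos"],s["tcp_rot"].ravel()])
p,d=r.read_camera("side"); cv2.imwrite("pics/s1.png",p[60:260,180:440,::-1])
E
```

```text
[ 481.26236313 -306.54472036  130.82602728] [ 0.10243675  0.50403607 -2.54773518] 0.6213209971976071
```

View pics/w1.png

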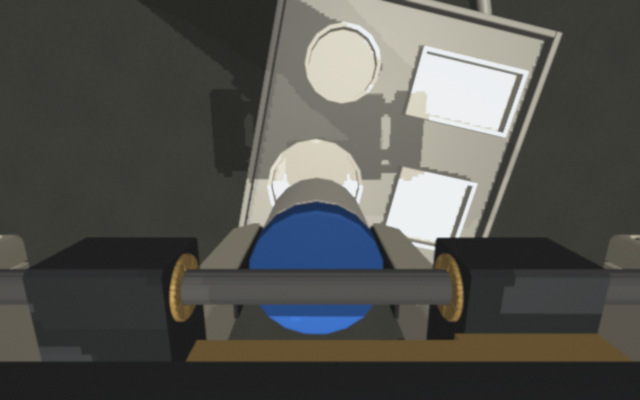

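View pics/s1.png

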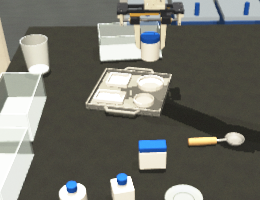

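```bash
cat >> h.py <<'E'
def plane(px,z,T,c):
    ray=np.array([(px[0]-c["cx"])/c["fx"],(px[1]-c["cy"])/c["fy"],1.0]); D=T[:3,:3]@ray; o=T[:3,3]
    return o+D*(z-o[2])/D[2]
E
python3 - <<'E'
from h import *
c=r.calibration("wrist"); a=np.load("pics/w1s.npy"); T=wristT({"ee_pos":a[:3],"tcp_rot":a[3:].reshape(3,3)},c)
for n,ps in {"small":[(305,62),(382,62),(343,22),(343,103)],"oblong":[(426,46),(528,72),(505,136),(407,110)],"square":[(402,166),(477,183)],"large":[(268,183),(362,183),(316,139)],"caddy":[(283,-3),(561,33)]}.items():
    q=np.array([plane(p,18,T,c) for p in ps]); print(n,q[:,:2].round(1).tolist(),q.mean(0).round(1))
W=world(np.load("pics/w1.npy"),None or c,T); print(W[62,343],W[90,470],W[200,430],W[50,560])
E
```

```text
small [[472.5, -198.2], [534.5, -198.0], [502.4, -168.8], [503.8, -229.9]] [ 503.3 -198.7   18. ]
oblong [[568.9, -186.0], [653.2, -205.2], [641.8, -256.4], [557.2, -235.3]] [ 605.3 -220.7   18. ]
square [[556.2, -282.2], [622.9, -297.1]] [ 589.6 -289.7   18. ]
large [[439.6, -297.6], [522.1, -297.4], [481.6, -259.4]] [ 481.1 -284.8   18. ]
caddy [[455.8, -151.4], [674.7, -176.1]] [ 565.2 -163.7   18. ]
[ 503.90305477 -196.59338377    7.91488621] [ 611.94855614 -218.58490242    8.81872052] [ 586.22300816 -314.87811427    9.26236162] [ 6.88404048e+02 -1.85343641e+02  3.67948283e-01]
```

```bash
python3 - <<'E'
from h import *
c=r.calibration("wrist"); a=np.load("pics/w1s.npy"); T=wristT({"ee_pos":a[:3],"tcp_rot":a[3:].reshape(3,3)},c)
print("held lid", plane((316,267.5),172,T,c))
T0=wristT({"ee_pos":np.array([649.42,0.01,217.77]),"tcp_rot":np.array([[0,-.0019,1],[-1,0,0],[0,-1,-.0019]])},c)
W0=world(np.load("pics/wrist0.npy"),c,T0)
p=cv2.imread("pics/wrist0.png")[:,:,::-1].copy(); m=blue(p)
k,l,st,ce=cv2.connectedComponentsWithStats(m)
for i in range(1,k):
    if st[i,4]>200:
        Q=W0[l==i]; Q=Q[Q[:,2]>np.median(Q[:,2])-4]; print(ce[i],Q.mean(0),cv2.minAreaRect(Q[:,:2].astype(np.float32)), plane(ce[i],72,T0,c))
# white/bright edges of caddy: floors in scene/side by model
for n in ["scene","side"]:
    d=np.load(f"pics/{n}0.npy"); cc=r.calibration(n); M=np.array(cc["camera_from_world"]); 
    T=np.linalg.inv(M)
    pts={"scene":{"caddyTL":(140+240/6,170+80/6),"TR":(140+662/6,170+138/6),"BR":(140+540/6,170+530/6),"BL":(140+75/6,170+450/6)},"side":{"TL":(255+188/6,120+55/6),"TR":(255+580/6,120+85/6),"BR":(255+510/6,120+305/6),"BL":(255+68/6,120+262/6)}}[n]
    q=np.array([plane(v,18,T,cc)[:2] for v in pts.values()]); print(n,q.round(0).tolist(),q.mean(0))
E
```

```text
held lid [ 481.61601918 -301.90822971  172.        ]
[284.42968995  99.50923896] [620.25301878  80.55991626  74.56623554] ((620.142822265625, 80.34733581542969), (56.89644241333008, 56.9605712890625), 35.6729850769043) [620.20123102  80.73378332  72.        ]
[141.35426357  98.13023256] [486.16504142  81.83879783  70.09328868] ((550.7645874023438, 82.43717193603516), (198.520751953125, 33.06632614135742), 0.6449689865112305) [488.09759818  81.847461    72.        ]
scene [[415.0, -345.0], [461.0, -128.0], [681.0, -174.0], [630.0, -391.0]] [ 546.72671878 -259.68716993]
side [[627.0, -386.0], [411.0, -346.0], [457.0, -133.0], [673.0, -176.0]] [ 541.84479308 -260.34017779]
```

```bash
python3 - <<'E'
from h import *
for n,B in {"scene":[(191,201),(225,206),(179.3,230),(214,235)],"side":[(330,142),(323,159),(298,139),(290,155)]}.items():
    c=r.calibration(n);T=np.linalg.inv(c["camera_from_world"]); d=np.load(f"pics/{n}0.npy")
    for b in B:
        print(n,b,plane(b,13,T,c).round(1),world(d,c)[int(b[1]),int(b[0])].round(1))
    q=np.array([plane(b,13,T,c) for b in B]);print(q.mean(0))
E
```

```text
scene (191, 201) [ 479.6 -304.7   13. ] [ 473.3 -307.3    4.6]
scene (225, 206) [ 502.1 -202.1   13. ] [ 494.5 -204.3    2.5]
scene (179.3, 230) [ 581.  -325.5   13. ] [ 580.2 -326.8   11.8]
scene (214, 235) [ 601.8 -225.5   13. ] [ 597.3 -227.2    5.7]
[ 541.13474    -264.45150302   13.        ]
side (330, 142) [ 482.3 -306.1   13. ] [ 482.1 -315.7    7.5]
side (323, 159) [ 505.6 -205.3   13. ] [ 505.6 -215.8    6.4]
side (298, 139) [ 585.6 -328.    13. ] [ 586.1 -336.     8.5]
side (290, 155) [ 606.3 -230.5   13. ] [ 606.9 -237.5    8.7]
[ 544.95468895 -267.47081518   13.        ]
```

Emit:
{"name": "arm_command", "arguments": {"steps": "0 0.002 -0.02 0 0 0; 0 0.002 -0.045 0 0 0; 0 0.002 -0.065 0 0 0; 0 0.002 -0.08 0 0 0; 0 0.002 -0.087 0 0 0; 0 0.002 -0.0915 0 0 0; 0 0.002 -0.0915 0 0 0; 0 0.002 -0.0915 0 0 0; 0 0.002 -0.0915 0 0 0"}}

```text
clock: 4.85
ee_pos: [480.4, -306.3, 39.9]
tcp_rot: [[0.0, 0.001, 1.0], [-1.0, -0.001, 0.0], [0.001, -1.0, 0.001]]
force: [-0.1, -0.9, -2.7]
opening: 0.616
```

```bash
python3 - <<'E'
from h import *
s=r.read_state(); print(s["ee_pos"],s["force"],s["opening"])
p,d=r.read_camera("side"); a=p[100:200,240:370,::-1]
q,d=r.read_camera("scene"); b=q[160:260,140:270,::-1]
cv2.imwrite("pics/s2.png",cv2.resize(np.hstack([a,b]),None,fx=3,fy=3,interpolation=cv2.INTER_CUBIC))
E
```

```text
[ 480.41746786 -306.28452841   39.87912619] [-0.05669501 -0.89879916 -2.67237568] 0.61610403993847
```

View pics/s2.png

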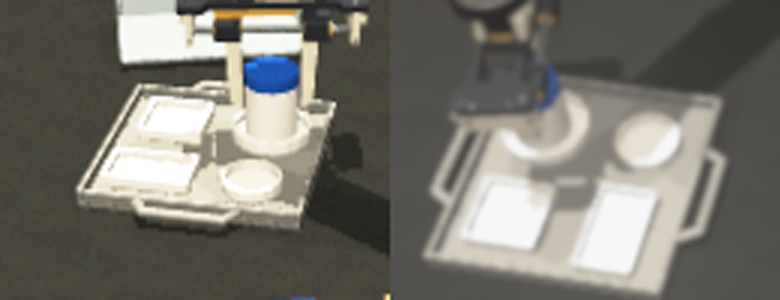

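Emit:
{"name": "arm_command", "arguments": {"steps": "0 0.001 -0.0012 0 0 0; 0 0.001 -0.0012 0 0 0; 0 0.001 -0.0012 0 0 0"}}

```text
clock: 5.25
ee_pos: [480.2, -305.7, 38.6]
tcp_rot: [[-0.0, 0.001, 1.0], [-1.0, -0.001, -0.0], [0.001, -1.0, 0.001]]
force: [-0.3, -1.5, 2.6]
opening: 0.623
```

Emit:
{"name": "arm_command", "arguments": {"steps": "0 0 0 0 0 0; 0 0 0 0 0 0; 0 0 0 0 0 0; 0 0 0 0 0 0; 0 0 0 0 0 0; 0 0 0.01 0 0 0; 0 0 0.03 0 0 0; 0 0 0.06 0 0 0; 0 0 0.09 0 0 0; 0 0 0.11 0 0 0", "gripper": 0}}

```text
clock: 6.25
ee_pos: [480.8, -305.5, 150.9]
tcp_rot: [[-0.0, 0.003, 1.0], [-1.0, -0.002, -0.0], [0.002, -1.0, 0.003]]
force: [-0.1, -0.4, -1.0]
opening: 1.0
```

Emit:
{"name": "arm_command", "arguments": {"steps": "0 0.03 0 0 0 0; 0 0.07 0 0 0 0; 0.002 0.115 0 0 0 0; 0.003 0.16 0 0 0 0; 0.004 0.205 0 0 0 0; 0.005 0.25 0 0 0 1; 0.006 0.295 0 0 0 2; 0.0065 0.34 0 0 0 3; 0.0065 0.37 0 0 0 3; 0.0065 0.386 -0.01 0 0 3; 0.0065 0.386 -0.03 0 0 3; 0.0065 0.386 -0.06 0 0 3; 0.0065 0.386 -0.085 0 0 3; 0.0065 0.386 -0.105 0 0 3; 0.0065 0.386 -0.115 0 0 3; 0.0065 0.386 -0.12 0 0 3; 0.0065 0.386 -0.12 0 0 3; 0.0065 0.386 -0.12 0 0 3"}}

```text
clock: 8.05
ee_pos: [487.2, 81.1, 28.8]
tcp_rot: [[0.052, 0.002, 0.999], [-0.999, 0.0, 0.052], [-0.0, -1.0, 0.002]]
force: [-0.2, 0.6, -0.3]
opening: 1.001
```

Emit:
{"name": "arm_command", "arguments": {"steps": "0 0 0 0 0 0;0 0 0 0 0 0;0 0 0 0 0 0;0 0 0 0 0 0;0 0 0 0 0 0;0 0 0 0 0 0;0 0 0 0 0 0;0 0 0 0 0 0", "gripper": 1}}

```text
clock: 8.85
ee_pos: [485.8, 80.9, 28.1]
tcp_rot: [[0.052, -0.001, 0.999], [-0.999, -0.0, 0.052], [0.0, -1.0, -0.001]]
force: [-2.8, -0.1, 4.9]
opening: 0.704
```

```bash
python3 - <<'E'
from h import *
s=r.read_state(); print(s["ee_pos"],s["force"],s["opening"]*93)
p,d=r.read_camera("side"); a=p[100:260,220:400,::-1]
p,d=r.read_camera("wrist"); b=p[::2,::2,::-1]
cv2.imwrite("pics/s3.png",cv2.resize(a,None,fx=3,fy=3)); cv2.imwrite("pics/w3.png",p[:,:,::-1])
E
```

```text
[485.78643503  80.85765916  28.08987857] [-2.77901777 -0.14034384  4.93637285] 65.4871813244603
```

View pics/s3.png

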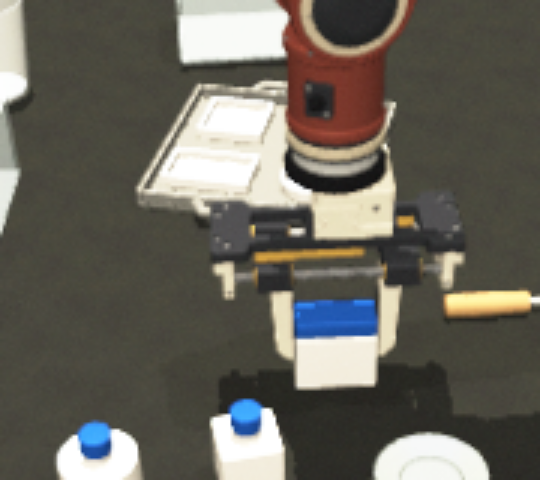

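View pics/w3.png

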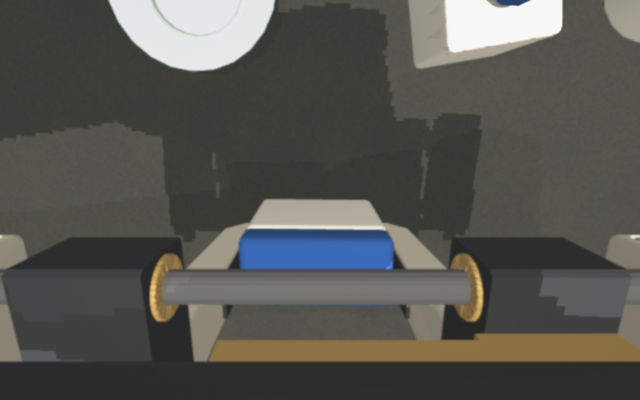

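Emit:
{"name": "arm_command", "arguments": {"steps": "0 0 0.015 0 0 0; 0 0 0.04 0 0 0; 0 0 0.075 0 0 0; 0.005 -0.02 0.1 0 0 0; 0.015 -0.05 0.1 0 0 -2; 0.03 -0.085 0.1 0 0 -4; 0.045 -0.12 0.1 0 0 -6; 0.06 -0.155 0.1 0 0 -8; 0.075 -0.19 0.1 0 0 -10; 0.09 -0.225 0.1 0 0 -12; 0.105 -0.26 0.1 0 0 -14; 0.115 -0.29 0.1 0 0 -15; 0.119 -0.3045 0.1 0 0 -15; 0.119 -0.3045 0.1 0 0 -15; 0.119 -0.3045 0.09 0 0 -15; 0.119 -0.3045 0.06 0 0 -15; 0.119 -0.3045 0.04 0 0 -15; 0.119 -0.3045 0.04 0 0 -15; 0.119 -0.3045 0.04 0 0 -15"}}

```text
clock: 10.85
ee_pos: [605.5, -221.1, 67.7]
tcp_rot: [[-0.205, -0.001, 0.979], [-0.979, 0.002, -0.205], [-0.001, -1.0, -0.001]]
force: [0.9, -0.5, -0.4]
opening: 0.712
```

```bash
cat > look.py <<'E'
import sys
from h import *
n=sys.argv[1]
s=r.read_state(); print(s["clock"],s["ee_pos"].round(1),s["force"].round(1),s["opening"]*93,np.degrees(np.arctan2(s["tcp_rot"][1,2],s["tcp_rot"][0,2])))
p,d=r.read_camera("side"); a=p[90:190,240:370,::-1]
q,d=r.read_camera("scene"); b=q[160:260,140:270,::-1]
w,d=r.read_camera("wrist"); w=cv2.resize(w[:,:,::-1],(480,300))
t=cv2.resize(np.hstack([a,b]),(780,300),interpolation=cv2.INTER_CUBIC)
w=cv2.copyMakeBorder(w,0,0,0,300,cv2.BORDER_CONSTANT)
cv2.imwrite(f"pics/{n}.png",np.vstack([t,w]))
E
python3 look.py l4
```

```text
10.85 [ 605.5 -221.1   67.7] [ 0.9 -0.5 -0.4] 66.21854654317966 -11.844535729798606
```

View pics/l4.png

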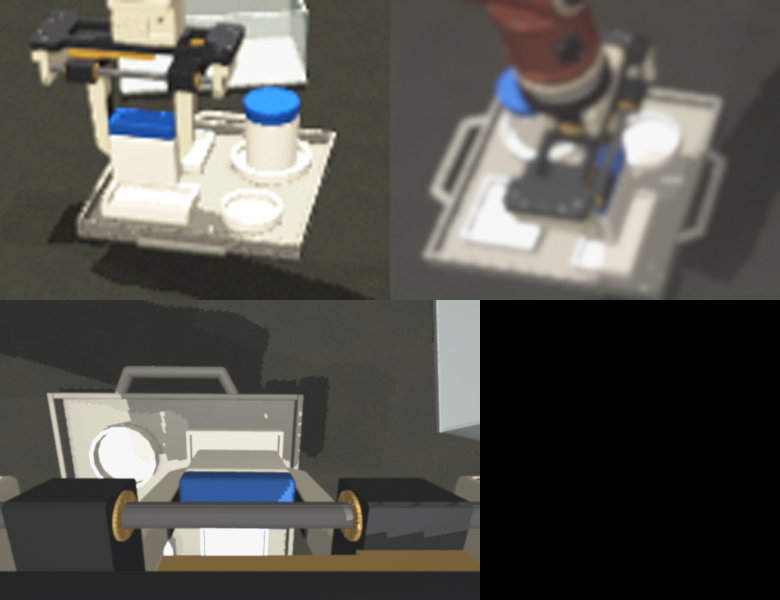

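Emit:
{"name": "arm_command", "arguments": {"steps": "0 0 -0.01 0 0 0; 0 0 -0.02 0 0 0; 0 0 -0.026 0 0 0; 0 0 -0.03 0 0 0; 0 0 -0.03 0 0 0; 0 0 -0.03 0 0 0; 0 0 -0.03 0 0 0"}}

```text
clock: 11.7
ee_pos: [605.7, -223.6, 38.2]
tcp_rot: [[-0.208, 0.001, 0.978], [-0.978, -0.0, -0.208], [0.0, -1.0, 0.001]]
force: [-0.4, -0.4, -1.7]
opening: 0.709
```

```bash
python3 look.py l5
```

```text
11.7 [ 605.7 -223.6   38.2] [-0.4 -0.4 -1.7] 65.93003097976931 -12.002066906541849
```

View pics/l5.png

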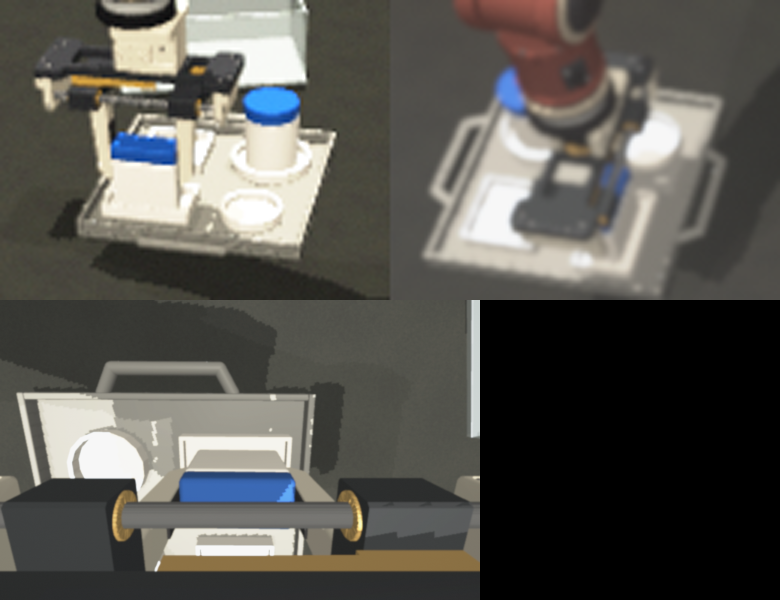

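Emit:
{"name": "arm_command", "arguments": {"steps": "0 0 -0.002 0 0 0; 0 0 -0.0025 0 0 0; 0 0 -0.0025 0 0 0; 0 0 -0.0025 0 0 0"}}

```text
clock: 12.25
ee_pos: [605.9, -223.6, 36.2]
tcp_rot: [[-0.208, 0.001, 0.978], [-0.978, -0.0, -0.208], [0.0, -1.0, 0.001]]
force: [0.1, 0.6, 4.2]
opening: 0.709
```

Emit:
{"name": "arm_command", "arguments": {"steps": "0 0 0 0 0 0; 0 0 0 0 0 0; 0 0 0 0 0 0; 0 0 0 0 0 0; 0 0 0 0 0 0; 0 0 0.01 0 0 0; 0 0 0.03 0 0 0; 0 0 0.06 0 0 0; 0 0 0.09 0 0 0; 0 0 0.11 0 0 0; 0 0 0.11 0 0 0", "gripper": 0}}

```text
clock: 13.35
ee_pos: [607.9, -224.4, 149.8]
tcp_rot: [[-0.208, 0.008, 0.978], [-0.978, -0.003, -0.208], [0.001, -1.0, 0.008]]
force: [1.0, 0.0, 0.2]
opening: 1.0
```

```bash
python3 look.py l6
```

```text
13.35 [ 607.9 -224.4  149.8] [1.  0.  0.2] 93.02149710641034 -12.006025827467196
```

View pics/l6.png

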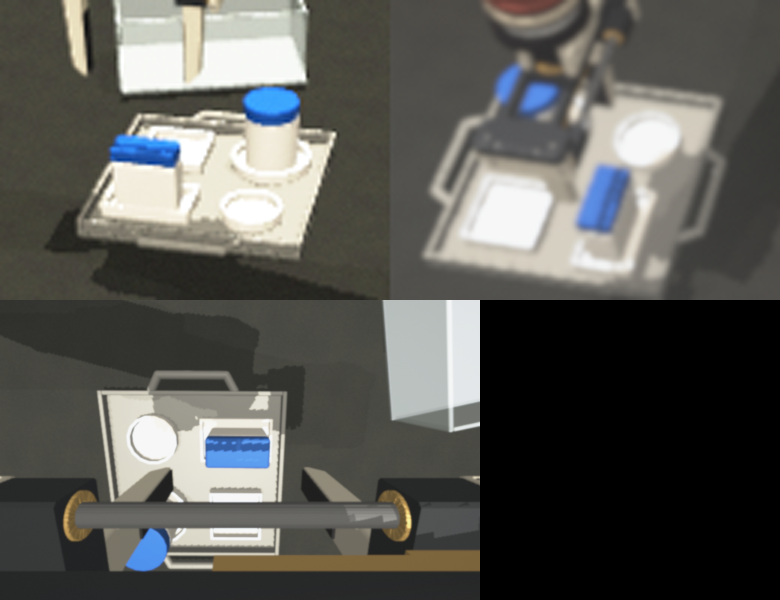

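Emit:
{"name": "arm_command", "arguments": {"steps": "0 0.03 0 0 0 0; -0.015 0.07 0 0 0 1; -0.025 0.115 0 0 0 2; -0.035 0.16 0 0 0 3; -0.045 0.205 0 0 0 4; -0.055 0.25 0 0 0 5; -0.065 0.295 0 0 0 6; -0.075 0.34 0 0 0 7; -0.085 0.385 0 0 0 8; -0.095 0.43 0 0 0 9; -0.105 0.475 0 0 0 9.5; -0.115 0.515 0 0 0 9.5; -0.122 0.54 0 0 0 9.5; -0.124 0.55 0 0 0 9.5; -0.124 0.55 -0.01 0 0 9.5; -0.124 0.55 -0.03 0 0 9.5; -0.124 0.55 -0.03 0 0 9.5"}}

```text
clock: 15.2
ee_pos: [480.6, 321.9, 112.1]
tcp_rot: [[-0.047, -0.006, 0.999], [-0.999, -0.006, -0.047], [0.007, -1.0, -0.005]]
force: [-1.5, -0.8, -0.6]
opening: 0.998
```

```bash
cat > look2.py <<'E'
import sys
from h import *
n=sys.argv[1]
s=r.read_state(); print(s["clock"],s["ee_pos"].round(1),s["force"].round(1),s["opening"]*93,np.degrees(np.arctan2(s["tcp_rot"][1,2],s["tcp_rot"][0,2])))
p,d=r.read_camera("side"); a=p[150:350,230:430,::-1]
q,d=r.read_camera("scene"); b=q[130:260,320:450,::-1]
cv2.imwrite(f"pics/{n}.png",np.hstack([cv2.resize(x,(400,400),interpolation=cv2.INTER_CUBIC) for x in(a,b)]))
E
python3 look2.py l7
```

```text
15.2 [480.6 321.9 112.1] [-1.5 -0.8 -0.6] 92.86013810262679 -2.7158760399010635
```

View pics/l7.png

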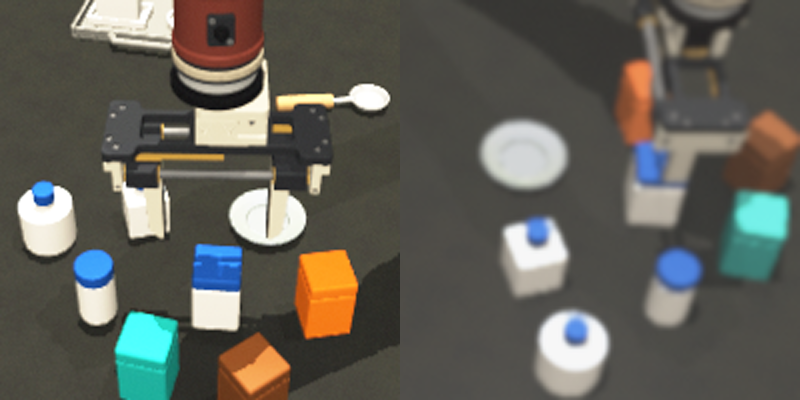

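Emit:
{"name": "arm_command", "arguments": {"steps": "0 0 0 0 0 0; 0 0 -0.01 0 0 0; 0 0 -0.035 0 0 0; 0 0 -0.06 0 0 0; 0 0 -0.075 0 0 0; 0 0 -0.082 0 0 0; 0 0 -0.082 0 0 0; 0 0 -0.082 0 0 0"}}

```text
clock: 16.1
ee_pos: [482.0, 326.8, 34.0]
tcp_rot: [[-0.044, 0.001, 0.999], [-0.999, 0.001, -0.044], [-0.001, -1.0, 0.001]]
force: [0.7, -0.1, 0.2]
opening: 0.999
```

Emit:
{"name": "arm_command", "arguments": {"steps": "0 0 0 0 0 0;0 0 0 0 0 0;0 0 0 0 0 0;0 0 0 0 0 0;0 0 0 0 0 0;0 0 0 0 0 0;0 0 0 0 0 0;0 0 0 0 0 0;0 0 0 0 0 0;0 0 0 0 0 0", "gripper": 1}}

```text
clock: 17.1
ee_pos: [480.9, 326.5, 33.3]
tcp_rot: [[-0.043, -0.001, 0.999], [-0.999, -0.0, -0.043], [0.0, -1.0, -0.001]]
force: [-2.3, -0.7, 0.4]
opening: 0.5
```

Emit:
{"name": "arm_command", "arguments": {"steps": "0 0 0.015 0 0 0; 0 0 0.04 0 0 0; 0 0 0.075 0 0 0; 0 -0.015 0.105 0 0 0; 0.003 -0.04 0.12 0 0 -1; 0.008 -0.075 0.12 0 0 -2; 0.015 -0.115 0.12 0 0 -3; 0.022 -0.16 0.12 0 0 -4; 0.03 -0.205 0.12 0 0 -5; 0.037 -0.25 0.12 0 0 -6; 0.044 -0.295 0.12 0 0 -7; 0.052 -0.34 0.12 0 0 -8; 0.059 -0.385 0.12 0 0 -9; 0.066 -0.43 0.12 0 0 -9.5; 0.073 -0.475 0.12 0 0 -9.5; 0.08 -0.52 0.12 0 0 -9.5; 0.088 -0.56 0.12 0 0 -9.5; 0.094 -0.6 0.12 0 0 -9.5; 0.099 -0.635 0.12 0 0 -9.5; 0.1015 -0.6515 0.12 0 0 -9.5"}}

```text
clock: 19.1
ee_pos: [582.0, -331.9, 152.5]
tcp_rot: [[-0.214, 0.0, 0.977], [-0.977, -0.006, -0.214], [0.005, -1.0, 0.001]]
force: [-0.8, -0.0, -1.8]
opening: 0.499
```

Emit:
{"name": "arm_command", "arguments": {"steps": "0 0 0 0 0 0; 0 0 0 0 0 0; 0 0 0 0 0 0; 0 0 -0.02 0 0 0; 0 0 -0.05 0 0 0; 0 0 -0.07 0 0 0; 0 0 -0.08 0 0 0; 0 0 -0.08 0 0 0"}}

```text
clock: 19.9
ee_pos: [582.6, -323.0, 72.1]
tcp_rot: [[-0.206, -0.003, 0.979], [-0.979, 0.002, -0.206], [-0.002, -1.0, -0.003]]
force: [0.0, 0.3, -1.7]
opening: 0.496
```

```bash
python3 look.py l8
```

```text
19.9 [ 582.6 -323.    72.1] [ 0.   0.3 -1.7] 46.155171098998345 -11.882689158291676
```

View pics/l8.png

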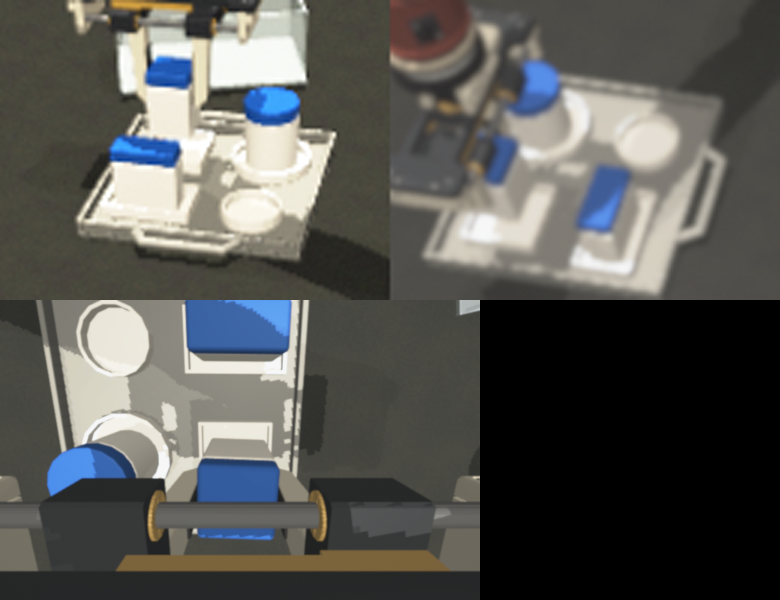

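Emit:
{"name": "arm_command", "arguments": {"steps": "0 0 -0.01 0 0 0; 0 0 -0.02 0 0 0; 0 0 -0.026 0 0 0; 0 0 -0.031 0 0 0; 0 0 -0.031 0 0 0; 0 0 -0.031 0 0 0; 0 0 -0.031 0 0 0; 0 0 -0.031 0 0 0"}}

```text
clock: 20.85
ee_pos: [583.1, -325.0, 42.6]
tcp_rot: [[-0.208, 0.0, 0.978], [-0.978, -0.0, -0.208], [0.0, -1.0, 0.0]]
force: [-0.4, 1.2, -2.3]
opening: 0.501
```

```bash
python3 look.py l9
```

```text
20.85 [ 583.1 -325.    42.6] [-0.4  1.2 -2.3] 46.58210247259138 -11.994261941336422
```

View pics/l9.png

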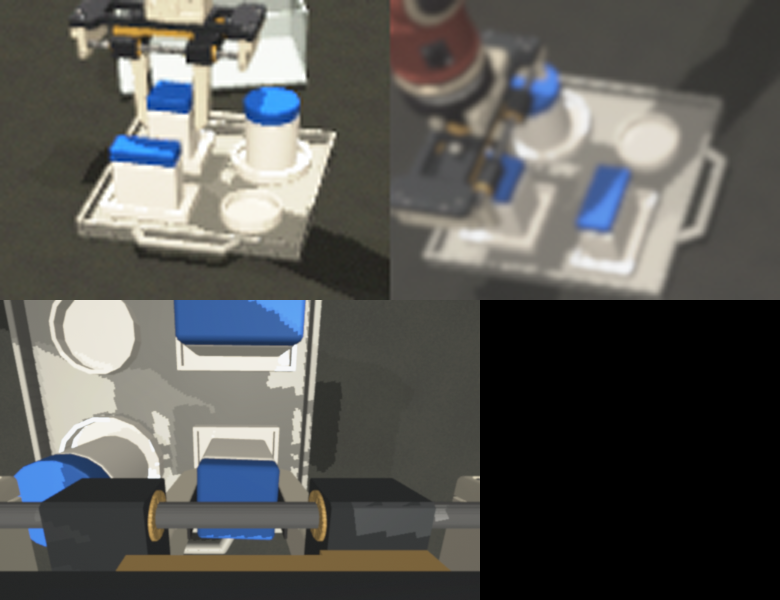

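Emit:
{"name": "arm_command", "arguments": {"steps": "0 0 -0.001 0 0 0; 0 0 -0.0015 0 0 0; 0 0 -0.0015 0 0 0; 0 0 -0.0015 0 0 0"}}

```text
clock: 21.4
ee_pos: [583.0, -325.0, 41.2]
tcp_rot: [[-0.208, 0.0, 0.978], [-0.978, -0.0, -0.208], [0.0, -1.0, 0.0]]
force: [-0.5, -0.0, -0.1]
opening: 0.498
```

Emit:
{"name": "arm_command", "arguments": {"steps": "0 0 0 0 0 0; 0 0 0 0 0 0; 0 0 0 0 0 0; 0 0 0 0 0 0; 0 0 0 0 0 0; 0 0 0.01 0 0 0; 0 0 0.03 0 0 0; 0 0 0.06 0 0 0; 0 0 0.09 0 0 0; 0 0 0.11 0 0 0; 0 0 0.11 0 0 0", "gripper": 0.2}}

```text
clock: 22.5
ee_pos: [585.2, -326.2, 155.5]
tcp_rot: [[-0.208, 0.008, 0.978], [-0.978, -0.004, -0.208], [0.002, -1.0, 0.008]]
force: [0.2, -0.4, 0.1]
opening: 0.799
```

Emit:
{"name": "arm_command", "arguments": {"steps": "0 0.03 0 0 0 0; 0.001 0.07 0 0 0 0; 0.002 0.115 0 0 0 0; 0.004 0.16 0 0 0 0; 0.005 0.205 0 0 0 0; 0.006 0.25 0 0 0 0; 0.007 0.295 0 0 0 0; 0.008 0.34 0 0 0 0; 0.01 0.385 0 0 0 0; 0.011 0.43 0 0 0 0; 0.012 0.475 0 0 0 0; 0.013 0.52 0 0 0 0; 0.014 0.56 0 0 0 0; 0.016 0.6 0 0 0 0; 0.017 0.63 0 0 0 0; 0.017 0.6485 0 0 0 0; 0.017 0.6485 0 0 0 0; 0.017 0.6485 -0.02 0 0 0; 0.017 0.6485 -0.04 0 0 0; 0.017 0.6485 -0.04 0 0 0"}}

```text
clock: 24.5
ee_pos: [598.5, 318.9, 107.6]
tcp_rot: [[-0.211, -0.006, 0.977], [-0.977, -0.006, -0.211], [0.007, -1.0, -0.005]]
force: [-0.4, -0.4, 0.8]
opening: 0.8
```

```bash
python3 look2.py l10
```

```text
24.5 [598.5 318.9 107.6] [-0.4 -0.4  0.8] 74.398744711689 -12.191703345518174
```

View pics/l10.png

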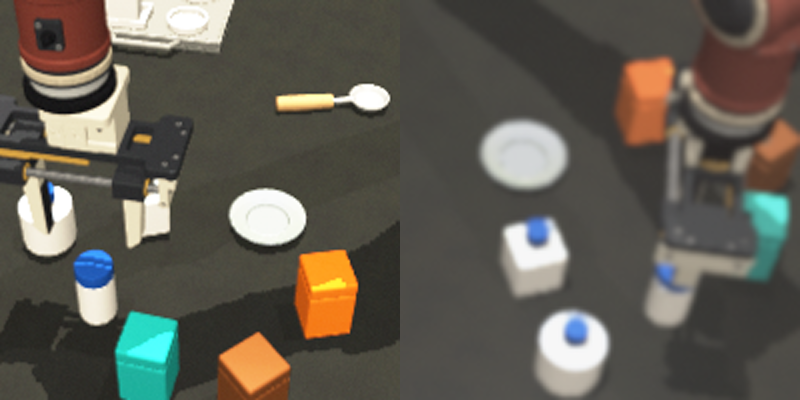

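Jar standing clear between the fingers' planes. I descend and grip.

Emit:
{"name": "arm_command", "arguments": {"steps": "0 0 0 0 0 0; 0 0 -0.01 0 0 0; 0 0 -0.035 0 0 0; 0 0 -0.06 0 0 0; 0 0 -0.075 0 0 0; 0 0 -0.081 0 0 0; 0 0 -0.081 0 0 0; 0 0 -0.081 0 0 0"}}

```text
clock: 25.4
ee_pos: [600.8, 324.0, 31.0]
tcp_rot: [[-0.208, 0.002, 0.978], [-0.978, 0.001, -0.208], [-0.001, -1.0, 0.002]]
force: [-0.1, 0.1, 0.6]
opening: 0.796
```

Emit:
{"name": "arm_command", "arguments": {"steps": "0 0 0 0 0 0;0 0 0 0 0 0;0 0 0 0 0 0;0 0 0 0 0 0;0 0 0 0 0 0;0 0 0 0 0 0;0 0 0 0 0 0;0 0 0 0 0 0;0 0 0 0 0 0;0 0 0 0 0 0", "gripper": 1}}

```text
clock: 26.4
ee_pos: [599.5, 323.7, 30.0]
tcp_rot: [[-0.208, -0.001, 0.978], [-0.978, 0.0, -0.208], [0.0, -1.0, -0.001]]
force: [-2.6, -0.1, 3.2]
opening: 0.407
```

Emit:
{"name": "arm_command", "arguments": {"steps": "0 0 0.015 0 0 0; 0 0 0.04 0 0 0; 0 0 0.075 0 0 0; 0 -0.015 0.105 0 0 0; -0.007 -0.04 0.12 0 0 0; -0.014 -0.075 0.12 0 0 0; -0.021 -0.115 0.12 0 0 0; -0.029 -0.16 0.12 0 0 0; -0.037 -0.205 0.12 0 0 0; -0.046 -0.25 0.12 0 0 0; -0.054 -0.295 0.12 0 0 0; -0.063 -0.34 0.12 0 0 0; -0.071 -0.385 0.12 0 0 0; -0.08 -0.43 0.12 0 0 0; -0.088 -0.47 0.12 0 0 0; -0.095 -0.505 0.12 0 0 0; -0.097 -0.5255 0.12 0 0 0; -0.097 -0.5255 0.12 0 0 0; -0.097 -0.5255 0.1 0 0 0; -0.097 -0.5255 0.07 0 0 0"}}

```text
clock: 28.4
ee_pos: [505.6, -201.6, 101.6]
tcp_rot: [[-0.207, 0.007, 0.978], [-0.978, -0.001, -0.207], [-0.0, -1.0, 0.007]]
force: [1.0, 0.3, -1.4]
opening: 0.404
```

Emit:
{"name": "arm_command", "arguments": {"steps": "0 0 0 0 0 0; 0 0 -0.02 0 0 0; 0 0 -0.03 0 0 0; 0 0 -0.03 0 0 0; 0 0 -0.03 0 0 0"}}

```text
clock: 28.9
ee_pos: [503.6, -201.8, 70.7]
tcp_rot: [[-0.207, 0.001, 0.978], [-0.978, -0.0, -0.207], [-0.0, -1.0, 0.001]]
force: [-0.7, 0.2, -0.9]
opening: 0.405
```

```bash
python3 look.py l11
```

```text
28.9 [ 503.6 -201.8   70.7] [-0.7  0.2 -0.9] 37.703422303509086 -11.966691943839667
```

View pics/l11.png

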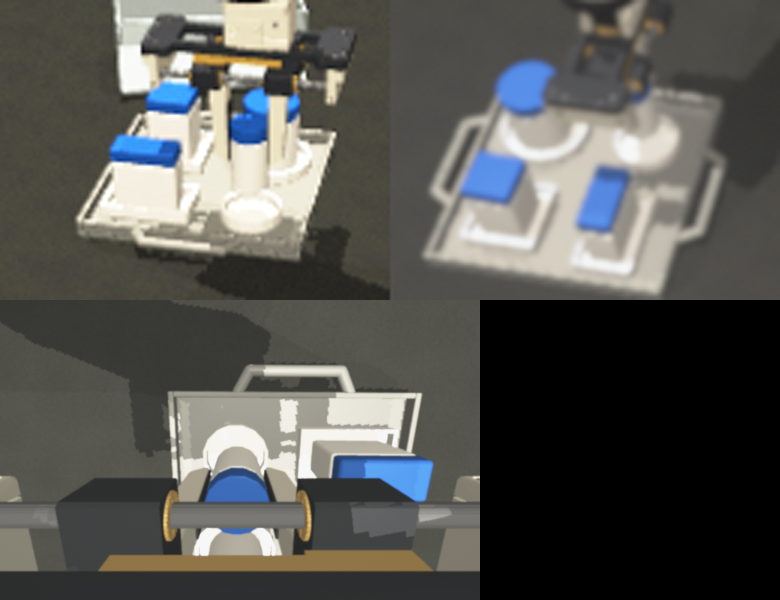

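Emit:
{"name": "arm_command", "arguments": {"steps": "0 0 -0.01 0 0 0; 0 0 -0.02 0 0 0; 0 0 -0.026 0 0 0; 0 0 -0.03 0 0 0; 0 0 -0.032 0 0 0; 0 0 -0.032 0 0 0; 0 0 -0.032 0 0 0; 0 0 -0.032 0 0 0"}}

```text
clock: 29.85
ee_pos: [502.9, -202.0, 38.0]
tcp_rot: [[-0.208, -0.0, 0.978], [-0.978, 0.0, -0.208], [-0.0, -1.0, -0.0]]
force: [-0.9, 0.3, 1.0]
opening: 0.405
```

```bash
python3 look.py l12
```

```text
29.85 [ 502.9 -202.    38. ] [-0.9  0.3  1. ] 37.68046264732494 -11.9990005905408
```

View pics/l12.png

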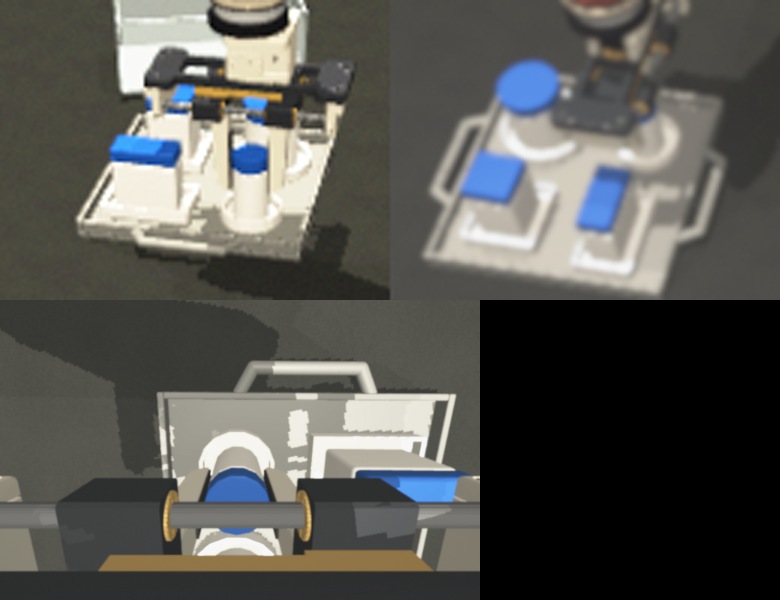

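The small jar is inside its well with its underside at about 8 mm. I release it and back off to a clear pose.

Emit:
{"name": "arm_command", "arguments": {"steps": "0 0 0 0 0 0; 0 0 0 0 0 0; 0 0 0 0 0 0; 0 0 0 0 0 0; 0 0 0 0 0 0; 0 0 0.01 0 0 0; 0 0 0.03 0 0 0; 0 0 0.06 0 0 0; 0 0 0.09 0 0 0; 0 0 0.12 0 0 0; 0 0.03 0.15 0 0 0; 0 0.07 0.17 0 0 0; 0.02 0.11 0.18 0 0 0; 0.04 0.15 0.18 0 0 0; 0.06 0.19 0.18 0 0 0; 0.08 0.22 0.18 0 0 0; 0.08 0.22 0.18 0 0 0; 0.08 0.22 0.18 0 0 0", "gripper": 0.4}}

```text
clock: 31.8
ee_pos: [582.8, 18.6, 218.2]
tcp_rot: [[-0.206, -0.0, 0.979], [-0.979, -0.0, -0.206], [0.0, -1.0, -0.0]]
force: [-0.1, -0.2, -0.1]
opening: 0.597
```

```bash
python3 look.py l13; python3 look2.py l14; python3 - <<'E'
from h import *
for n in ["scene","side"]:
    p,d=r.read_camera(n); c=r.calibration(n); W=world(d,c); m=blue(p)
    ok=(d>0)&(W[...,0]>350)&(W[...,0]<1000)&(abs(W[...,1])<500)&(W[...,2]>45)&(W[...,2]<100)
    k,l,st,ce=cv2.connectedComponentsWithStats(m*ok.astype(np.uint8))
    for i in range(1,k):
        if st[i,4]<15: continue
        Q=W[l==i]; zt=np.median(Q[Q[:,2]>np.percentile(Q[:,2],60)][:,2]); T=Q[Q[:,2]>zt-5]
        b=cv2.minAreaRect(T[:,:2].astype(np.float32))
        print(n,ce[i].round(0),"z",zt.round(1),np.round(b[0],1),np.round(b[1],1),round(b[2],1))
E
```

```text
31.8 [582.8  18.6 218.2] [-0.1 -0.2 -0.1] 55.55385370466305 -11.891486368962063
31.95 [582.4  15.8 218.2] [ 0.4 -0.5  0.2] 55.57762098938694 -12.173221332012966
scene [186. 189.] z 80.3 [ 482.3 -304.3] [55.9 56.2] 68.5
scene [222. 194.] z 78.2 [ 504.7 -201.7] [35.8 31.4] 1.4
scene [364. 205.] z 73.8 [556.  200.7] [14.8 19.6] 86.4
scene [174. 219.] z 82.2 [ 588.  -323.3] [45.1 45. ] 73.4
scene [211. 226.] z 75.9 [ 609.4 -222.2] [27.4 65.6] 77.8
scene [377. 237.] z 73.8 [662.8 220.9] [13.6 19.3] 83.0
side [294. 122.] z 83.2 [ 593.  -323.9] [44.4 29. ] 80.9
side [330. 125.] z 81.7 [ 481.2 -306.9] [58.9 55.4] 43.0
side [288. 140.] z 77.4 [ 607.7 -220.7] [30.7 65.6] 74.6
side [323. 143.] z 78.9 [ 502.9 -199. ] [31.3 30.7] 46.6
side [302. 238.] z 74.8 [554.7 199.7] [19.4 22.8] 1.4
side [251. 246.] z 74.9 [660.2 223.2] [21.3 20.7] 8.4
```

View pics/l13.png

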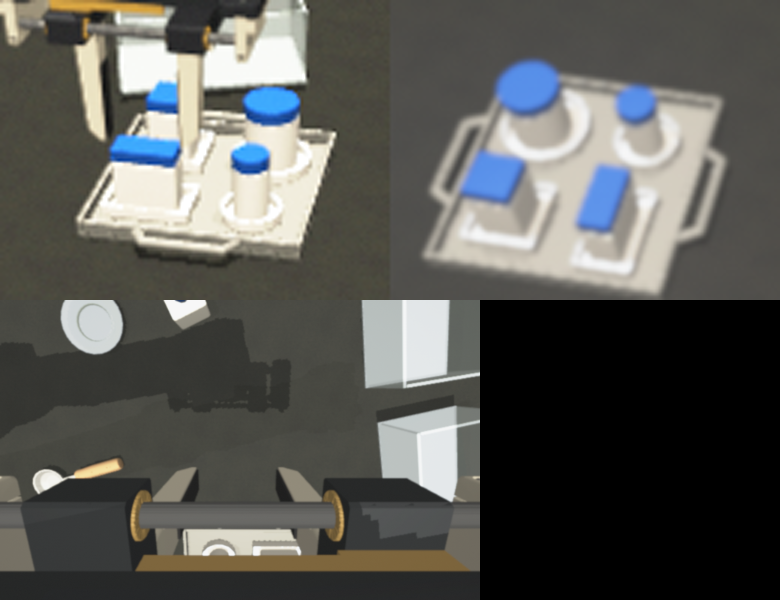

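View pics/l14.png

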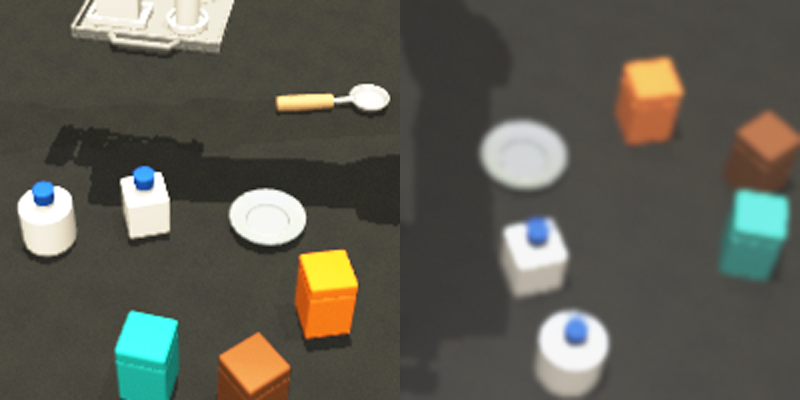

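All four lid heights equal the jar height plus 8 mm (large 80, small 78, square 82, oblong 76), so every jar sits flat on its well's floor. The bottles have not moved. I hand the job in.

```bash
python3 -c "
from rig import r
s=r.read_state();print(s['clock'],s['force']);print(r.sign_off())"
```

```text
32.15 [-0.85439521 -0.02953624  0.69406585]
the job is handed in; nothing more can be done
None
```

All four feed jars (large, oblong, square, small) stand upright in their own wells, and I handed the job in at about 32 s of the 128 s allowed.

- **Seating:** in the last camera check the lids stood 80–82, 76–77, 82–83 and 78–79 mm above the table, in that order. Jars flat on the well floors should give 80, 76, 82 and 78 mm.
- **Left alone:** both dosing bottles measured within about 1 mm of where they started. The orange, brown and turquoise look-alikes showed no change in the pictures. The gripper was empty and clear of everything, and no force reading I saw came near a limit.
- **Disagreements:** early estimates of the caddy's position differed by up to about 8 mm in y between cameras and methods. I settled on a value between them, and every jar went in without touching a wall. In the final side view the gripper partly hid the square jar, so I judged its centring from the scene camera.

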